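Pack the paint pots into the round tin

TASK

Pack all seven paint pots upright and flat on the floor of the round tin, one in the middle and six round it, shifting the one in the tin that stands in the way. The black pot is held in the tilted holder: lift its clamp arm, the one with the orange grip, until it stays open by itself, and only then take that pot out; leave the clamp open. Set the pots down rather than dropping or tipping them, and leave the cup, amber jar, fan and spectacle case where they are.

Things in the scene. Friction and masses are not known exactly. Their poses are not given: they have to be found in the camera images.
- tin: Open round blue biscuit tin, fixed to the desk: 198 mm outside, 192 mm inside diameter, floor 3 mm thick, rim 38 mm above the desk. Origin: centre of its underside, z up. Seven pots fit flat on its floor in one way only: one in the middle and six round it, with about 3 mm between neighbours (middle-to-ring spacing about 63 mm).
- tin_pot_a: Paint pot: round body 60 mm in diameter and 40 mm tall, on top of it a narrower screw lid 36 mm in diameter and 30 mm tall (70 mm overall), about 0.12 kg, loose. Origin: centre of its underside, z along its axis to the lid. Red; starts in the middle of the tin.
- tin_pot_b: Paint pot: round body 60 mm in diameter and 40 mm tall, on top of it a narrower screw lid 36 mm in diameter and 30 mm tall (70 mm overall), about 0.12 kg, loose. Origin: centre of its underside, z along its axis to the lid. Yellow; starts in the tin's outer ring, on a good place.
- tin_pot_c: Paint pot: round body 60 mm in diameter and 40 mm tall, on top of it a narrower screw lid 36 mm in diameter and 30 mm tall (70 mm overall), about 0.12 kg, loose. Origin: centre of its underside, z along its axis to the lid. Green; starts in the tin's outer ring, on a good place, two places (120 degrees) round from the yellow one.
- tin_pot_d: Paint pot: round body 60 mm in diameter and 40 mm tall, on top of it a narrower screw lid 36 mm in diameter and 30 mm tall (70 mm overall), about 0.12 kg, loose. Origin: centre of its underside, z along its axis to the lid. Violet; starts in the tin's outer ring, on a good place, opposite the yellow one.
- stray_pot: Paint pot: round body 60 mm in diameter and 40 mm tall, on top of it a narrower screw lid 36 mm in diameter and 30 mm tall (70 mm overall), about 0.12 kg, loose. Origin: centre of its underside, z along its axis to the lid. Orange; starts in the tin's outer ring, about half way between two places: the rest fit only after it is shifted about 30 degrees round the ring.
- desk_pot: Paint pot: round body 60 mm in diameter and 40 mm tall, on top of it a narrower screw lid 36 mm in diameter and 30 mm tall (70 mm overall), about 0.12 kg, loose. Origin: centre of its underside, z along its axis to the lid. Blue; starts standing on the desk.
- clamped_pot: Paint pot: round body 60 mm in diameter and 40 mm tall, on top of it a narrower screw lid 36 mm in diameter and 30 mm tall (70 mm overall), about 0.12 kg, loose. Origin: centre of its underside, z along its axis to the lid. Black; starts in the tilted seat of the holder under the clamp arm, its lid leaning 30 degrees towards the holder's -x side.
- holder: Grey and steel pot stand, 160 by 90 mm, fixed. Origin: under the pot, on the desk; x horizontal towards the clamp hinge, z up. Its seat is tilted 30 degrees: the pot's underside centre sits 35 mm above the origin, its axis along (-0.5, 0, 0.866) of this frame, in a 10 mm high rim with 2 mm clearance, so it is drawn out along its axis. Two posts behind carry the hinge, 68 mm from the pot's axis.
- clamp (a joint): Hinge angle of the sprung steel clamp arm in rad: about 0 shut on the pot's lid, 2.0 fully open. A spring presses it shut (about 4 N at the grip); past about 1.3 the spring turns over and carries it to 2.0, where it stays. The hinge axis is the holder's y; opening swings the grip up and then back towards the holder's +x.
- clamp_grip (a point): Centre of the orange barrel grip at the free end of the clamp arm: a cylinder 24 mm in diameter, 32 mm long along the holder's y, so it can be pinched across its ends (32 mm).
- clamp_hinge (a point): Point on the clamp arm's hinge axis, 122 mm from the barrel grip's centre.
- cup: White ceramic cup, bystander: 70 mm in diameter, 95 mm tall, loose. Origin: centre of its underside.
- bottle: Amber glass jar with a white lid, bystander: 56 mm in diameter, 95 mm tall, loose. Origin: centre of its underside.
- fan: Mint green desk fan on a pink foot, bystander: foot 68 mm in diameter, head 84 mm in diameter and 26 mm thick, 179 mm tall, loose. Origin: centre of its underside.
- case: Black spectacle case, bystander: 160 by 65 by 40 mm, loose, long side along its own x. Origin: centre of its underside.
Things that resemble listed ones, but are neither listed nor needed, are in the scene too. What is shaped like the clamped_pot but turquoise is not meant.

How it is judged (in metres and radians):
On the way, in this order (a step that is already met when the one before it is completed fails the run):
1. the clamp arm has been lifted past its hold-open point and stands open (value of joint clamp above 1.7 rad), for 0.2 s.
2. the black pot is out of the holder (distance between clamped_pot and holder above 0.1 m), for 0.1 s.
At the end, for the whole second after the job is handed in: All seven pots stand inside the tin: each one's axis within 68 mm of the tin's centre, its underside less than 4 mm above the tin's floor, upright within 0.08 rad (4.6 degrees) and at rest (under 20 mm/s); the clamp arm is still open (over 1.7 rad) (horizontal distance between each of tin_pot_a, tin_pot_b, tin_pot_c, tin_pot_d, stray_pot, desk_pot, clamped_pot and tin below 0.068 m and height (world z) of each of tin_pot_a, tin_pot_b, tin_pot_c, tin_pot_d, stray_pot, desk_pot, clamped_pot below 0.007 m and angle between each of tin_pot_a, tin_pot_b, tin_pot_c, tin_pot_d, stray_pot, desk_pot, clamped_pot's own z axis and vertical below 0.08 rad and linear speed of each of tin_pot_a, tin_pot_b, tin_pot_c, tin_pot_d, stray_pot, desk_pot, clamped_pot below 0.02 m/s and value of joint clamp above 1.7 rad); the robot touches nothing.
It fails at once if the cup, jar, fan or spectacle case is pushed more than 25 mm or tipped (distance of any of cup, bottle, fan, case from where it was at the start of the episode above 0.025 m or angle between any of cup, bottle, fan, case's own z axis and vertical above 0.35 rad).
It fails at once if a pot is tipped over (more than about 60 degrees) (angle between any of tin_pot_a, tin_pot_b, tin_pot_c, tin_pot_d, stray_pot, desk_pot, clamped_pot's own z axis and vertical above 1.05 rad).
It fails at once if a pot is dropped (falls free from more than about 25 mm) ((linear speed of tin_pot_a above 0.7 m/s and contact force between the fingers and tin_pot_a below 0.1 N) or (linear speed of tin_pot_b above 0.7 m/s and contact force between the fingers and tin_pot_b below 0.1 N) or (linear speed of tin_pot_c above 0.7 m/s and contact force between the fingers and tin_pot_c below 0.1 N) or (linear speed of tin_pot_d above 0.7 m/s and contact force between the fingers and tin_pot_d below 0.1 N) or (linear speed of stray_pot above 0.7 m/s and contact force between the fingers and stray_pot below 0.1 N) or (linear speed of desk_pot above 0.7 m/s and contact force between the fingers and desk_pot below 0.1 N) or (linear speed of clamped_pot above 0.7 m/s and contact force between the fingers and clamped_pot below 0.1 N)).
It also fails if it takes over 72 s, if anything falls off the work surface, if the arm or the gripper's body presses on something with over 40 N, if the wrist force passes 120 N, or if a joint passes its speed limit or range.

ROBOT

A 6-joint arm with a two-finger parallel gripper is mounted at the origin on the work surface. World frame = base frame: x ahead of the robot, y to its left, z up, the work surface at z = 0. Lengths are in mm, angles in rad, forces in N, time in s.
With the tool pointing down it reaches from about 275 to 750 mm from the base axis. Payload 10.2 kg.
Tool frame: the origin (TCP) lies between the finger pads; the fingertips stand 17 mm ahead of it and the grasp point (between the pads) lies 2 mm behind it (tips_ahead is the distance from the TCP to the fingertips, in mm); z points along the fingers, y is the line along which they close (so a half turn about z gives the same grasp; the last joint's range is limited). The gripper opens to 85 mm and grips with 20 to 120 N. Pads are 22 mm wide; open, the fingers measure 114 mm over their backs; the gripper's body (76 mm by 85 mm) begins 54 mm behind the grasp point. The pads swing forward as they close: fully open they stand 13 mm farther back than shut.
Start: joints at [0.941, 0.313, 1.498, -0, 1.331, -0.223], TCP at [207.741, 482.157, 248.294] pointing down, gripper open.
Joint ranges: [-2.94, 2.94], [-0.97, 2.17], [0.19, 2.56], [-1.23, 4.37], [0.02, 3.11], [-2.88, 2.88]. Speed limits (rad/s): [2.39, 2.39, 3.01, 3.14, 3.14, 3.14].

INTERFACE

Orientations are given as a unit quaternion [w, x, y, z].
In Python, from rig import sense, capture, finish_job, boxes_of, tips_ahead gives the robot as it stands.
- The arm moves only by the tool drive_tool, never from a script. Its argument "commands" is text: rows parted by semicolons, each of 7 numbers parted by spaces: the shift along the world's x, y, z in units of 0.1 m (1.0 is 0.1 m), then the turn, a rotation vector about the world's x, y, z in units of pi/4 rad (1.0 is pi/4 rad), then the opening in per cent of the stroke, from 0 (shut) to 100 (fully open). A call has 1 to 20 rows; each row shifts and turns the commanded pose from where the row before left it; what a row does not reach is not made up. A row lasts 1/12 s, in which the tool goes at most 41.7 mm and 7.16 degrees, less where a joint would pass 70% of its speed; a pose out of reach is approached as far as the arm can. A call with a number of a shift or a turn outside -1 to 1 is refused whole. A call with a gripper value outside its range is refused whole. The fingers move at their own pace and stop on an object; "force" is the grip in N (left out, the last holds). Time passes only in rows, so rows that do not move let the fingers close. It gives the time, the measured TCP pose, the force, the opening and the grip force at its end, in the units of the state.
- sense(): the state, without advancing time (a new reading comes with each control period).
- capture(name): name is "side" or "top"; returns a dict with "pixels" (420x560x3 uint8, blue, green, red), "fov_y" (degrees; the focal length in pixels is half the picture's height over the tangent of half this angle, whatever the lens; pixels are square), "cx", "cy" (the principal point, pixels), "k1" (the pictures are not rectified: a ray, as slopes to the right and down, at radius r is drawn at 1 + k1 r^2 times it, then the intrinsics apply), "position" and "attitude" of the camera in the world. Camera axes: x right, y down, z forward; pixel columns grow to the right and rows downward; lengths in mm; the calibration is good to about 2 mm. A picture is of the moment at which its call begins. There is no depth.
- finish_job(): hands the job in; it is judged then, once.
Trained networks look in a picture, given as the dict that the camera call returned (one of the last four; its "shot" number tells which), for a name from the list of things; names that differ only in an ending like _2 or _b are one class to them, and where a whole thing is asked for, a point or a joint stands for the part that bears it (a point fixed in the world has none). Each returns a list of dicts, best first, with "confidence" (0 to 1); they miss things now and then, are a little off and sometimes report something else, mostly with a low value. They report only what shows in the picture. A call takes as long as a camera call. They do not tell look-alikes from the thing itself.
- boxes_of(picture, name): "position" ([column, row] in pixels, amid what is visible of it).
The state is a dict: "time_s": time; "joints": joint angles; "dq": joint speeds; "tau": joint torques, N m; "eef_pos": TCP position; "ee_rot": TCP orientation; "force": force on the tool from outside, world axes, zero at the start; "wrist_torque": the same for the moment, N m; "grip_width": opening from 0.0 (shut) to 1.0 (fully open); "grip_force": force on a finger pad.
Only numpy, scipy, OpenCV 4.12 (cv2) and the standard library are available. Lean on these libraries where they do the work, as an engineer would, in place of code of your own. Each camera call takes 0.05 s, during which the arm holds its last target. There are 200 camera calls.

## Working session

There is one attempt and no reset: what is moved stays moved. The work goes in short steps, Python scripts to look and compute and a tool call to move; the robot and the scene stay as the last step left them, time stands still between calls to the robot, and variables do not carry over. Pictures are saved under pics/ and viewed, at most 10 in all, crops included, and the job is handed in when it is done.

Besides the shell and the picture viewer there is one more tool, called after "Call:" as a command line: name --argument value ..., lists and objects as JSON in quotes. drive_tool: Moves the arm, as the interface text tells. Shifts and turns lie within -1 to 1; 1 stands for 0.1 m of shift or pi/4 rad of turn. Its arguments: {"type":"object","properties":{"commands":{"type":"string"},"force":{"type":"number"}},"required":["commands"]}

```bash
mkdir -p pics; ls
python3 - <<'E'
from rig import *
import cv2
print(sense())
for n in("top","side"):
    p=capture(n); cv2.imwrite(f"pics/{n}0.png",p["pixels"]); print({k:v for k,v in p.items() if k!="pixels"})
    for o in("tin","tin_pot_a","stray_pot","desk_pot","clamped_pot","holder","clamp_grip","clamp_hinge","cup","bottle","fan","case"):
        print(n,o,[(b["position"],round(b["confidence"],2)) for b in boxes_of(p,o)])
E
```

```text
pics
{'time_s': 0.0, 'joints': array([ 9.40583610e-01,  3.13419035e-01,  1.49842619e+00, -7.25933223e-06,
        1.33099375e+00, -2.23396358e-01]), 'dq': array([ 2.46637068e-04,  1.76617557e-03, -1.23703498e-03, -4.49222204e-06,
        7.56801938e-04,  2.71535101e-03]), 'tau': array([ 2.97883207e-04, -4.12256062e+01, -2.59750110e+01, -1.58382923e-04,
        4.07106592e-03,  8.89525381e-06]), 'eef_pos': array([207.60680826, 481.9553665 , 247.75500457]), 'ee_rot': array([-2.54757805e-04,  2.02007528e-01,  9.79383771e-01, -5.68719740e-04]), 'force': array([-0.22643991,  0.24634106, -0.08199989]), 'wrist_torque': array([ 0.01304907, -0.0032947 , -0.04136937]), 'grip_force': 0.0, 'grip_width': 1.001806096247645}
{'fov_y': 57.239504584626026, 'cx': 280.3831367546831, 'cy': 208.76166290442845, 'k1': -0.11153251276100483, 'position': array([554.77963457,   9.39375631, 904.55908761]), 'attitude': array([-0.03160591,  0.70769162, -0.70525187,  0.02816802]), 'shot': 1}
top tin [([377.3, 243.3], 0.94), ([191.4, 272.9], 0.2)]
top tin_pot_a [([409.5, 258.4], 0.85), ([380.5, 260.1], 0.84), ([390
[... 642 characters left out ...]
ude': array([-0.43431141,  0.8771527 , -0.18424513,  0.08961288]), 'shot': 2}
side tin [([327.1, 355.1], 0.75)]
side tin_pot_a [([344.9, 298.8], 0.81), ([282.7, 325.0], 0.72), ([204.6, 172.0], 0.69), ([304.3, 351.0], 0.58), ([329.0, 321.2], 0.56)]
side stray_pot [([360.6, 338.6], 0.75)]
side desk_pot [([213.9, 261.2], 0.55), ([195.5, 178.1], 0.17)]
side clamped_pot [([216.0, 183.2], 0.86), ([251.4, 152.9], 0.58)]
side holder [([233.9, 186.5], 0.85)]
side clamp_grip [([199.9, 173.1], 0.81)]
side clamp_hinge [([196.2, 175.5], 0.88)]
side cup [([264.0, 236.8], 0.73)]
side bottle [([306.5, 230.8], 0.67)]
side fan [([369.5, 203.5], 0.77), ([306.2, 350.7], 0.62)]
side case [([307.8, 177.0], 0.71)]
```

View pics/top0.png

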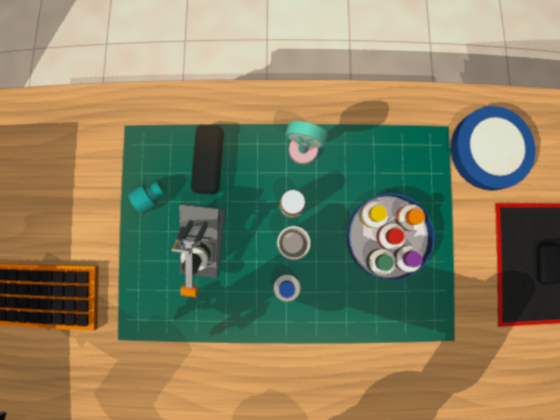

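View pics/side0.png

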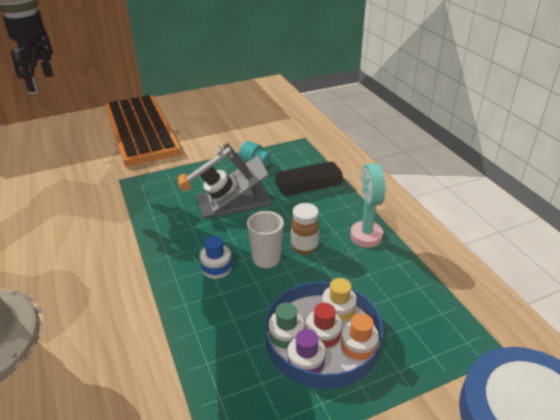

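The top view has +x up and +y left. The tin is at (390,235), with red (392,236) in the middle. Round it are yellow (376,213), orange stray (413,216), violet (411,259) and green (381,262). The blue desk pot is at (286,288).

Possible mix-ups:
- **Black pot:** the one under the clamp at (202,258) is the right one. The turquoise look-alike lies at (146,196).
- **Tin:** the blue-rimmed round thing at (492,147) is a look-alike, because it has no pots in it.
- **Orange grip:** the right one is at (189,291). The orange rack at (48,297) is not a grip.

Next I'll take one close crop of the holder and measure positions.

```bash
cat > h.py <<'E'
import numpy as np, cv2
from scipy.spatial.transform import Rotation as R
from scipy.optimize import least_squares
def cam(p):
    q=np.array(p["attitude"]); M=R.from_quat([q[1],q[2],q[3],q[0]]).as_matrix()
    return M,np.array(p["position"]),210/np.tan(np.radians(p["fov_y"]/2)),p["cx"],p["cy"],p["k1"]
def proj(p,X):
    M,t,f,cx,cy,k=cam(p); c=(np.atleast_2d(X)-t)@M; s=c[:,:2]/c[:,2:]
    return s*(1+k*(s**2).sum(1,keepdims=True))*f+[cx,cy]
def ray(p,uv):
    M,t,f,cx,cy,k=cam(p); d=(np.array(uv)-[cx,cy])/f; s=d.copy()
    for _ in range(20): s=d/(1+k*(s@s))
    return t,M@np.r_[s,1]
def at_z(p,uv,z):
    t,d=ray(p,uv); return t+d*(z-t[2])/d[2]
def tri(ps,uvs):
    A=[];b=[]
    for p,u in zip(ps,uvs):
        t,d=ray(p,u); d/=np.linalg.norm(d); P=np.eye(3)-np.outer(d,d); A.append(P); b.append(P@t)
    X=np.linalg.lstsq(np.vstack(A),np.hstack(b),rcond=None)[0]
    return X,[float(np.linalg.norm(proj(p,X)[0]-u)) for p,u in zip(ps,uvs)]
HUE={"red":(174,6),"yellow":(20,32),"green":(50,90),"violet":(130,155),"orange":(7,17),"blue":(100,125)}
def blob(p,c,near,rad=14,smin=110,vmin=40):
    h=cv2.cvtColor(p["pixels"],cv2.COLOR_BGR2HSV).astype(int); a,b=HUE[c]
    m=((h[...,0]>=a)&(h[...,0]<=b)) if a<b else ((h[...,0]>=a)|(h[...,0]<=b))
    m=(m&(h[...,1]>smin)&(h[...,2]>vmin)).astype(np.uint8)
    y,x=np.mgrid[:420,:560]; m[(x-near[0])**2+(y-near[1])**2>rad**2]=0
    n,l,s,cc=cv2.connectedComponentsWithStats(m)
    if n<2: return None,0
    i=1+np.argmax(s[1:,4]); return cc[i],int(s[i,4])
E
python3 - <<'E'
from rig import *; from h import *
T=capture("top");S=capture("side")
for c,a,b in[("red",(393,236),(325,316)),("yellow",(377,213),(340,291)),("green",(383,262),(287,317)),("violet",(411,259),(306,344)),("orange",(414,216),(361,328)),("blue",(287,289),(214,247)),("orange",(189,291),(184,182))]:
    u,n=blob(T,c,a,smin=60 if c=="green" else 110);v,m=blob(S,c,b,smin=60 if c=="green" else 110)
    if u is None or v is None: print(c,u,v); continue
    X,e=tri([T,S],[u,v]); print(c,u.round(1),n,v.round(1),m,X.round(1),np.round(e,1), "z-plane:",at_z(T,u,58).round(1),at_z(S,v,58).round(1))
for n in ["cup","bottle","fan","case"]:
    a=boxes_of(T,n)[:1];b=boxes_of(S,n)[:1]
    if a and b: print(n,tri([T,S],[a[0]["position"],b[0]["position"]]))
a=cv2.resize(T["pixels"][190:305,120:235],(400,400),interpolation=2);b=cv2.resize(S["pixels"][130:225,172:286],(400,400*95//114),interpolation=2)
b=np.vstack([b,np.zeros((400-b.shape[0],400,3),np.uint8)])
cv2.imwrite("pics/crop.png",np.hstack([a,b]))
for c,q in[("Tplate",[(180,205),(223,207),(219,277)])]:
    for k in q: print(at_z(T,k,10))
E
```

```text
red [394.8 235.7] 233 [324.1 315.4] 451 [ 568.5 -239.7   60.7] [0.5 0.7] z-plane: [ 567.5 -240.    58. ] [ 570.7 -238.    58. ]
yellow [377.6 213.1] 234 [339.7 290.2] 441 [ 618.3 -201.5   62.1] [0.5 0.7] z-plane: [ 617.5 -202.    58. ] [ 621.5 -198.5   58. ]
green [384.2 262.2] 205 [285.7 315.5] 411 [ 510.4 -214.8   61.6] [0.5 0.6] z-plane: [ 509.3 -215.4   58. ] [ 512.6 -212.3   58. ]
violet [412.5 258.6] 203 [306.6 338.7] 284 [ 518.4 -276.    68.8] [0.6 0.9] z-plane: [ 516.7 -279.2   58. ] [ 523.6 -269.    58. ]
orange [415.  216.3] 266 [360.9 327.5] 515 [ 611.2 -286.2   60.8] [0.4 0.6] z-plane: [ 610.6 -286.7   58. ] [ 613.5 -284.5   58. ]
blue [286.6 288.8] 190 [213.7 246.3] 345 [453.1  -1.   59.2] [0.7 0.8] z-plane: [451.5  -0.5  58. ] [ 4.548e+02 -3.000e-01  5.800e+01]
orange [189.2 290.7] 108 [183.3 182. ] 143 [449.7 207.5  79. ] [0.8 0.8] z-plane: [445.3 213.2  58. ] [456.5 237.6  58. ]
cup (array([554.77014495, -16.98939027,  53.28783154]), [0.10928295387465961, 0.12247221439995389])
bottle (array([646.95424936,  -9.73822373,  38.69786453]), [0.5190294284446535, 0.5718941813548432])
case (array([739.24494239, 177.51065905,  33.36713113]), [1.3640255717117757, 1.318552662551428])
[638.72002655 250.40494265  10.        ]
[634.29792594 148.24630664  10.        ]
[471.62245498 155.38608184  10.        ]
```

View pics/crop.png

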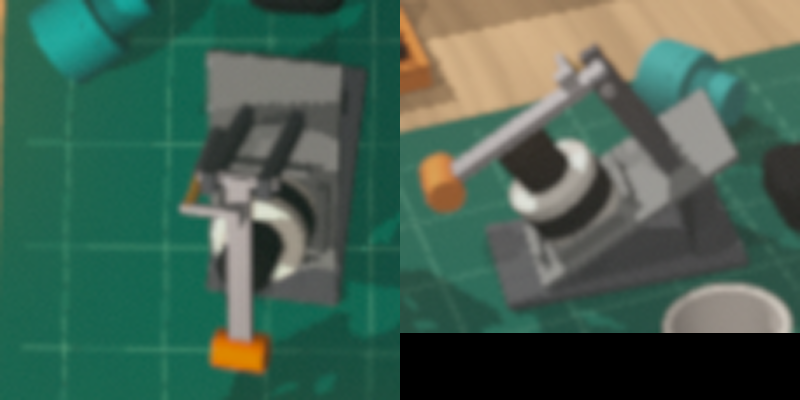

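Run:
```python
from rig import *; from h import *
T=capture("top");S=capture("side")
g,e=tri([T,S],[(189.2,290.7),(183.3,182.)]); h,e2=tri([T,S],[(188.4,244.6),(228.4,149.9)])
print("hinge",h,e2,"len",np.linalg.norm(h-g),"yaw",np.degrees(np.arctan2(*(h-g)[[1,0]])))
for z in(0,10): print(z,[at_z(T,k,z).round(0) for k in[(224.4,210.1),(217.2,276.3),(179.5,272)]],[at_z(S,k,z).round(0) for k in [(203.4,216.9),(270.9,204.7)]])
for n,p,a in(("T",T,(189,291)),("S",S,(184,182))):
    hh=cv2.cvtColor(p["pixels"],cv2.COLOR_BGR2HSV).astype(int)
    m=((hh[...,0]>=7)&(hh[...,0]<=17)&(hh[...,1]>110)).astype(np.uint8); yy,xx=np.mgrid[:420,:560]; m[(xx-a[0])**2+(yy-a[1])**2>196]=0
    print(n,cv2.minAreaRect(np.argwhere(m)[:,::-1].astype(np.float32)))
# black lid darkness
def big(p,x0,y0,w,hh): return cv2.resize(p["pixels"][y0:y0+hh,x0:x0+w],None,fx=8,fy=8,interpolation=cv2.INTER_CUBIC)
# overlay models
def model(p,x,y,yaw,ang,pic):
    Rz=R.from_euler('z',yaw,degrees=True).as_matrix(); W=lambda P:(Rz@np.atleast_2d(P).T).T+[x,y,0]
    th=np.linspace(0,2*np.pi,40); c=np.array([0,0,35]);ax=np.array([-.5,0,.866]);u=np.array([.866,0,.5]);v=np.array([0,1,0])
    for r,hh in((30,0),(30,40),(18,40),(18,70)):
        pts=proj(p,W(c+ax*hh+r*(np.outer(np.cos(th),u)+np.outer(np.sin(th),v))))
        yield pts
views=[]
for p,(x0,y0) in((T,(165,195)),(S,(170,125))):
    im=cv2.resize(p["pixels"][y0:y0+105,x0:x0+66] if 0 else p["pixels"][y0:y0+100,x0:x0+66],None,fx=6,fy=6,interpolation=cv2.INTER_CUBIC)
    for pts in model(p,514,203,-6,0,None):
        cv2.polylines(im,[np.int32((pts-[x0,y0]+.5)*6)],True,(0,0,255),1)
    views.append(im)
cv2.imwrite("pics/ov.png",np.hstack(views))
```

```text
hinge [551.44843794 194.1404042  143.22096478] [2.260732160862844, 2.0672935261559564] len 121.23206562275905 yaw -7.545860108559651
0 [array([628., 146.,   0.]), array([472., 161.,   0.]), array([481., 251.,   0.])] [array([478., 168.,   0.]), array([634., 149.,   0.])]
10 [array([627., 145.,  10.]), array([473., 160.,  10.]), array([482., 248.,  10.])] [array([475., 156.,  10.]), array([629., 137.,  10.])]
T ((188.5, 290.5), (11.0, 15.0), 90.0)
S ((183.3534698486328, 181.9913787841797), (15.756773948669434, 10.373208999633789), 66.80140686035156)
```

View pics/ov.png

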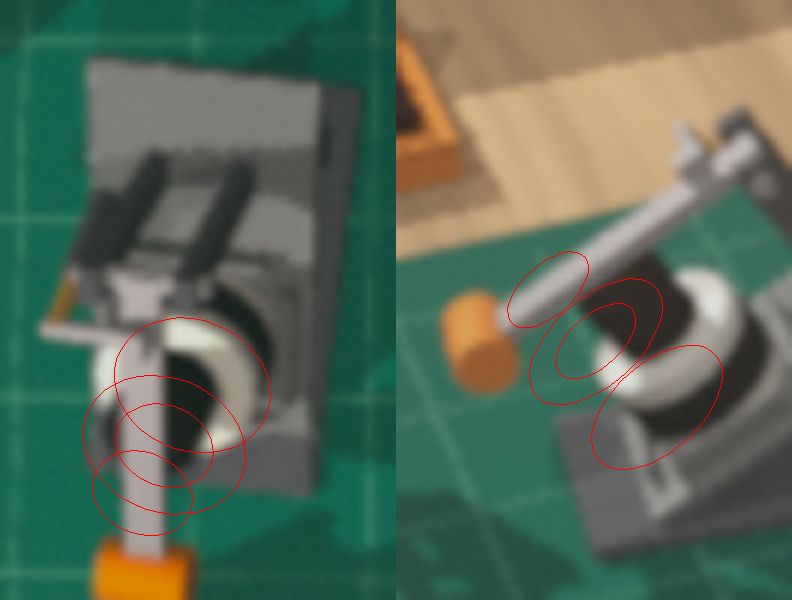

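The crop shows the black pot tilted towards the robot, with the clamp arm over its lid and the orange grip at (189,291). The overlay gives the holder at about (537,198) with yaw about -7°. The triangulated grip is at (450,207,79) and the hinge at (551,194,143).

I'll move above the grip now.

Call:
drive_tool --commands "0.242 -0.2745 -0.08 0 0 0.0362 100; 0.242 -0.2745 -0.08 0 0 0.0362 100; 0.242 -0.2745 -0.08 0 0 0.0362 100; 0.242 -0.2745 -0.08 0 0 0.0362 100; 0.242 -0.2745 -0.08 0 0 0.0362 100; 0.242 -0.2745 -0.08 0 0 0.0362 100; 0.242 -0.2745 -0.08 0 0 0.0362 100; 0.242 -0.2745 -0.08 0 0 0.0362 100; 0.242 -0.2745 -0.08 0 0 0.0362 100; 0.242 -0.2745 -0.08 0 0 0.0362 100; 0 0 0 0 0 0 100; 0 0 0 0 0 0 100" --force 40

```text
time_s: 2.9
eef_pos: [450.4, 206.4, 167.8]
ee_rot: [-0.0, 0.063, 0.998, -0.0]
force: [-0.2, 1.0, -0.1]
grip_width: 1.0
grip_force: 0.0
```

Call:
drive_tool --commands "0 0.01 -0.3 0 0 0 100; 0 0 -0.3 0 0 0 100; 0 0 -0.31 0 0 0 100; 0 0 0 0 0 0 80; 0 0 0 0 0 0 25; 0 0 0 0 0 0 25; 0 0 0 0 0 0 25; 0 0 0 0 0 0 25; 0 0 0 0 0 0 25; 0 0 0 0 0 0 25" --force 40

```text
time_s: 3.83
eef_pos: [450.5, 208.8, 79.3]
ee_rot: [0.002, 0.061, 0.998, 0.0]
force: [-1.1, -0.7, 7.0]
grip_width: 0.369
grip_force: 41.1
```

Run:
```python
import numpy as np
el=np.radians(np.linspace(-32,80,19)); P=122*np.c_[-np.cos(el)*.992,np.cos(el)*.124,np.sin(el)]
print("; ".join("%.3f %.3f %.3f 0 0 0 25"%tuple(d/100) for d in np.diff(P,axis=0)))
```

```text
-0.063 0.008 0.116 0 0 0 25; -0.051 0.006 0.122 0 0 0 25; -0.037 0.005 0.127 0 0 0 25; -0.023 0.003 0.130 0 0 0 25; -0.009 0.001 0.132 0 0 0 25; 0.005 -0.001 0.132 0 0 0 25; 0.019 -0.002 0.131 0 0 0 25; 0.033 -0.004 0.128 0 0 0 25; 0.047 -0.006 0.124 0 0 0 25; 0.060 -0.007 0.118 0 0 0 25; 0.072 -0.009 0.111 0 0 0 25; 0.084 -0.010 0.102 0 0 0 25; 0.094 -0.012 0.092 0 0 0 25; 0.104 -0.013 0.082 0 0 0 25; 0.112 -0.014 0.070 0 0 0 25; 0.119 -0.015 0.057 0 0 0 25; 0.124 -0.015 0.044 0 0 0 25; 0.128 -0.016 0.030 0 0 0 25
```

Call:
drive_tool --commands "-0.063 0.008 0.116 0 0 0 25; -0.051 0.006 0.122 0 0 0 25; -0.037 0.005 0.127 0 0 0 25; -0.023 0.003 0.130 0 0 0 25; -0.009 0.001 0.132 0 0 0 25; 0.005 -0.001 0.132 0 0 0 25; 0.019 -0.002 0.131 0 0 0 25; 0.033 -0.004 0.128 0 0 0 25; 0.047 -0.006 0.124 0 0 0 25"

```text
time_s: 4.58
eef_pos: [442.5, 209.7, 192.9]
ee_rot: [0.002, 0.061, 0.998, 0.0]
force: [9.3, 1.9, -9.5]
grip_width: 0.366
grip_force: 40.4
```

Call:
drive_tool --commands "0.060 -0.007 0.118 0 0 0 25; 0.072 -0.009 0.111 0 0 0 25; 0.084 -0.010 0.102 0 0 0 25; 0.094 -0.012 0.092 0 0 0 25; 0.104 -0.013 0.082 0 0 0 25; 0.112 -0.014 0.070 0 0 0 25; 0.119 -0.015 0.057 0 0 0 25; 0 0 0 0 0 0 25"

```text
time_s: 5.25
eef_pos: [507.6, 202.3, 256.7]
ee_rot: [0.001, 0.061, 0.998, 0.001]
force: [-1.3, 5.0, 1.3]
grip_width: 0.365
grip_force: 41.4
```

Call:
drive_tool --commands "0 0 0 0 0 0 60; 0 0 0 0 0 0 100; 0 0 0 0 0 0 100; 0 0 0 0 0 0 100; 0 0 0 0 0 0 100; 0 0 0.3 0 0 0 100; 0 0 0.3 0 0 0 100; -0.1 0.012 0 -0.0102 -0.0827 0 100; -0.1 0.012 -0.1 -0.0102 -0.0827 0 100; -0.1 0.012 -0.19 -0.0102 -0.0827 0 100; -0.1 0.012 -0.2 -0.0102 -0.0827 0 100; -0.1 0.012 -0.2 -0.0102 -0.0827 0 100; -0.1 0 -0.2 -0.0102 -0.0827 0 100; 0 0 -0.2 -0.0102 -0.0827 0 100; 0 0 -0.18 -0.0102 -0.0827 0 100; 0 0 0 0 0 0 100"

```text
time_s: 6.58
eef_pos: [443.3, 207.3, 184.0]
ee_rot: [0.256, 0.058, 0.965, -0.017]
force: [-0.7, -0.0, -0.9]
grip_width: 1.003
grip_force: 0.0
```

Run:
```python
from rig import *; from h import *
s=sense(); print(s["time_s"],s["eef_pos"],R.from_quat(s["ee_rot"][[1,2,3,0]]).as_matrix().round(3))
T=capture("top");S=capture("side")
def model(p,x,y,yaw):
    Rz=R.from_euler('z',yaw,degrees=True).as_matrix(); W=lambda P:(Rz@np.atleast_2d(P).T).T+[x,y,0]
    th=np.linspace(0,2*np.pi,40); c=np.array([0,0,35]);ax=np.array([-.5,0,.866]);u=np.array([.866,0,.5]);v=np.array([0,1,0])
    for r,hh in((30,40),(18,40),(18,70)):
        yield proj(p,W(c+ax*hh+r*(np.outer(np.cos(th),u)+np.outer(np.sin(th),v))))
views=[]
for p,(x0,y0) in((T,(165,195)),(S,(180,125))):
    im=cv2.resize(p["pixels"][y0:y0+100,x0:x0+66],None,fx=6,fy=6,interpolation=cv2.INTER_CUBIC)
    for pts in model(p,537,198,-7): cv2.polylines(im,[np.int32((pts-[x0,y0]+.5)*6)],True,(0,0,255),1)
    views.append(im)
cv2.imwrite("pics/ov2.png",np.hstack(views))
```

```text
6.5833 [443.29310556 207.30911305 183.95000016] [[-0.862  0.121  0.492]
 [ 0.104  0.993 -0.063]
 [-0.496 -0.003 -0.868]]
```

View pics/ov2.png

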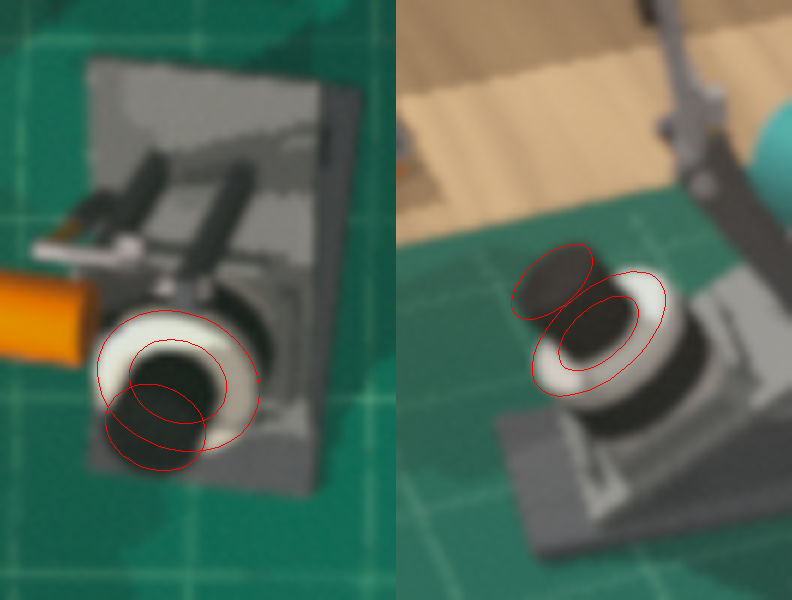

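The clamp stands open and the overlay matches the black pot to 1–2 mm: lid at (155,425) in the top crop and (550,280) in the side crop. I'll approach along its axis.

Call:
drive_tool --commands "0.09 0.012 0 0 0 0 100; 0.133 -0.016 -0.232 0 0 0 100; 0.133 -0.016 -0.232 0 0 0 100; 0.133 -0.016 -0.232 0 0 0 100; 0.133 -0.016 -0.232 0 0 0 80; 0 0 0 0 0 0 60; 0 0 0 0 0 0 30; 0 0 0 0 0 0 30; 0 0 0 0 0 0 30; 0 0 0 0 0 0 30; 0 0 0 0 0 0 30" --force 40

```text
time_s: 7.6
eef_pos: [509.0, 202.7, 96.7]
ee_rot: [0.26, 0.059, 0.964, -0.016]
force: [-3.1, -2.6, 8.2]
grip_width: 0.403
grip_force: 40.8
```

Run:
```python
from rig import *
s=sense(); print(tips_ahead,s["eef_pos"],s["force"],s["wrist_torque"])
```

```text
17.0 [508.9728462  202.71344853  96.71744917] [-3.10244787 -2.6120032   8.18317817] [-0.23224492  0.1658826  -0.17228205]
```

Call:
drive_tool --commands "0 0 0 0 0 0 65; 0 0 0 0 0 0 65; 0 0 0 0 0 0 65; -0.037 0 -0.056 0 0 0 65; 0 0 0 0 0 0 65; 0 0 0 0 0 0 65"

```text
time_s: 8.1
eef_pos: [504.7, 202.5, 89.2]
ee_rot: [0.258, 0.059, 0.964, -0.016]
force: [-0.1, 0.3, 0.8]
grip_width: 0.646
grip_force: 0.0
```

Call:
drive_tool --commands "0 0 0 0 0 0 30; 0 0 0 0 0 0 30; 0 0 0 0 0 0 30; 0 0 0 0 0 0 30; 0 0 0 0 0 0 30"

```text
time_s: 8.52
eef_pos: [505.0, 202.6, 89.8]
ee_rot: [0.259, 0.059, 0.964, -0.016]
force: [-4.9, 0.3, 5.5]
grip_width: 0.407
grip_force: 39.4
```

Call:
drive_tool --commands "-0.066 0.008 0.115 0 0 0 30; -0.066 0.008 0.115 0 0 0 30; -0.066 0.008 0.115 0 0 0 30; 0 0 0.1 0.0102 0.0827 0 30; 0 0 0.1 0.0102 0.0827 0 30; 0 0 0.1 0.0102 0.0827 0 30; 0 0 0.1 0.0102 0.0827 0 30; 0 0 0.1 0.0102 0.0827 0 30; 0 0 0.1 0.0102 0.0827 0 30; 0 0 0.1 0.0102 0.0827 0 30; 0 0 0 0.0102 0.0827 0 30; 0 0 0 0 0 0 30"

```text
time_s: 9.52
eef_pos: [486.3, 204.5, 193.9]
ee_rot: [-0.001, 0.062, 0.998, 0.0]
force: [0.8, 0.4, -1.7]
grip_width: 0.409
grip_force: 40.4
```

Call:
drive_tool --commands "0.068 -0.2 0 0 0 -0.0356 30; 0.068 -0.35 0 0 0 -0.0356 30; 0.068 -0.35 0 0 0 -0.0356 30; 0.068 -0.35 0 0 0 -0.0356 30; 0.068 -0.35 0 0 0 -0.0356 30; 0.068 -0.35 0 0 0 -0.0356 30; 0.068 -0.35 0 0 0 -0.0356 30; 0.068 -0.35 0 0 0 -0.0356 30; 0.068 -0.35 0 0 0 -0.0356 30; 0.068 -0.35 0 0 0 -0.0356 30; 0.068 -0.32 0 0 0 0 30; 0 -0.18 0 0 0 0 30; 0 0 0 0 0 0 30; 0 0 0 0 0 0 30; 0 0 0 0 0 0 30"

```text
time_s: 10.77
eef_pos: [559.6, -179.1, 193.4]
ee_rot: [-0.0, 0.199, 0.98, 0.0]
force: [0.3, 0.6, -1.5]
grip_width: 0.408
grip_force: 40.5
```

```bash
cat > look.py <<'E'
from rig import *; from h import *
s=sense(); print(s["time_s"],s["eef_pos"].round(1),R.from_quat(s["ee_rot"][[1,2,3,0]]).as_matrix().round(3).tolist(),s["grip_width"])
T=capture("top");S=capture("side")
for c,X in[("red",(568,-240)),("yellow",(618,-202)),("green",(510,-214)),("violet",(518,-277)),("orange",(611,-286)),("blue",(453,0))]:
    z=55 if c=="blue" else 58
    for n,p in(("T",T),("S",S)):
        u,k=blob(p,c,proj(p,[*X,z])[0],13,60 if c=="green" else 110)
        if u is not None: print(c,n,k,at_z(p,u,z)[:2].round(1))
E
python3 look.py
```

```text
10.7667 [ 559.6 -179.1  193.4] [[-0.92, 0.391, -0.0], [0.391, 0.92, 0.0], [0.0, 0.0, -1.0]] 0.4076248205379308
red S 426 [ 569.9 -239. ]
yellow T 192 [ 618.2 -199.1]
yellow S 409 [ 620.3 -200.4]
green S 415 [ 512.3 -212.9]
violet S 118 [ 521.2 -272.3]
orange S 471 [ 612.2 -286. ]
blue T 199 [450.9  -0.7]
blue S 346 [455.6   3.8]
```

Call:
drive_tool --commands "0.012 0.02 -0.2 0 0 0 30; 0 0 -0.3 0 0 0 30; 0 0 -0.2 0 0 0 30; 0 0 -0.1 0 0 0 30; 0 0 -0.1 0 0 0 30; 0 0 -0.1 0 0 0 30; 0 0 -0.1 0 0 0 30; 0 0 -0.05 0 0 0 30; 0 0 -0.05 0 0 0 30; 0 0 -0.03 0 0 0 30; 0 0 0 0 0 0 30"

```text
time_s: 11.78
eef_pos: [561.0, -178.1, 70.4]
ee_rot: [-0.0, 0.2, 0.98, 0.0]
force: [0.7, -0.3, -0.7]
grip_width: 0.406
grip_force: 40.5
```

Call:
drive_tool --commands "0 0 -0.015 0 0 0 30; 0 0 -0.015 0 0 0 30; 0 0 0 0 0 0 30"

```text
time_s: 12.03
eef_pos: [561.1, -178.2, 67.8]
ee_rot: [0.0, 0.2, 0.98, -0.0]
force: [-0.4, -1.0, -1.4]
grip_width: 0.406
grip_force: 40.5
```

Call:
drive_tool --commands "0 0 -0.015 0 0 0 30; 0 0 -0.015 0 0 0 30; 0 0 -0.005 0 0 0 30; 0 0 0 0 0 0 30"

```text
time_s: 12.37
eef_pos: [561.5, -178.2, 66.3]
ee_rot: [0.001, 0.2, 0.98, -0.0]
force: [-5.6, 3.1, 15.4]
grip_width: 0.403
grip_force: 42.0
```

Call:
drive_tool --commands "0 0 0.015 0 0 0 50; 0 0 0 0 0 0 62; 0 0 0 0 0 0 62; 0 0 0 0 0 0 62; 0 0 0.1 0 0 0 62; 0 0 0.25 0 0 0 62; 0 0 0.25 0 0 0 62; 0.1 -0.2 0 0 0 0 62; 0.15 -0.3 0 0 0 0 62; 0.15 -0.3 0 0 0 0 62; 0.105 -0.27 0 0 0 0 62; 0 0 0 0 0 0 62; 0 0 0 0 0 0 62"

```text
time_s: 13.45
eef_pos: [611.4, -286.2, 125.7]
ee_rot: [-0.0, 0.2, 0.98, 0.0]
force: [0.5, -0.3, 0.3]
grip_width: 0.613
grip_force: 0.0
```

```bash
python3 look.py | grep -v blue
```

```text
13.45 [ 611.4 -286.2  125.7] [[-0.92, 0.393, -0.0], [0.393, 0.92, 0.0], [0.0, 0.0, -1.0]] 0.6134117439978338
red T 234 [ 567.5 -239.9]
red S 429 [ 569.9 -239. ]
yellow T 227 [ 616.9 -201.9]
yellow S 406 [ 620.4 -200.4]
green T 202 [ 509.5 -215.2]
green S 404 [ 512.3 -212.8]
violet T 70 [ 512.2 -273.2]
violet S 199 [ 522.1 -269.6]
orange T 187 [ 606.  -284.2]
orange S 433 [ 610.8 -287.3]
```

Call:
drive_tool --commands "0.005 0.005 -0.25 0 0 0 62; 0 0 -0.25 0 0 0 62; 0 0 -0.08 0 0 0 62; 0 0 0 0 0 0 62; 0 0 0 0 0 0 30; 0 0 0 0 0 0 30; 0 0 0 0 0 0 30; 0 0 0 0 0 0 30; 0 0 0 0 0 0 30; 0 0 0 0 0 0 30" --force 40

```text
time_s: 14.38
eef_pos: [612.7, -285.0, 69.6]
ee_rot: [0.001, 0.2, 0.98, -0.0]
force: [-0.9, 0.2, 6.8]
grip_width: 0.403
grip_force: 40.7
```

Call:
drive_tool --commands "0 0 0.04 0 0 0 30; 0.035 0.052 0 0 0 0 30; 0.035 0.053 0 0 0 0 30; 0.035 0.053 0 0 0 0 30; 0.035 0.052 0 0 0 0 30; 0 0 0 0 0 0 30; 0 0 -0.02 0 0 0 30; 0 0 -0.02 0 0 0 30; 0 0 0 0 0 0 30"

```text
time_s: 15.13
eef_pos: [626.5, -263.6, 69.5]
ee_rot: [0.001, 0.2, 0.98, 0.0]
force: [-3.5, 3.1, 10.3]
grip_width: 0.407
grip_force: 41.1
```

Call:
drive_tool --commands "0 0 0.01 0 0 0 50; 0 0 0 0 0 0 62; 0 0 0 0 0 0 62; 0 0 0 0 0 0 62; 0 0 0.2 0 0 0 62; 0 0 0.3 0 0 0 62; 0 0 0.3 0 0 0 62; -0.1 0.15 0 0 0 0 62; -0.2 0.3 0 0 0 0 62; -0.2 0.31 0 0 0 0 62; -0.2 0.31 0 0 0 0 62; -0.2 0.31 0 0 0 0 62; -0.2 0.31 0 0 0 0 62; -0.2 0.31 0 0 0 0 62; -0.2 0.31 0 0 0 0 62; -0.15 0.22 0 0 0 0 62; -0.085 0.11 -0.1 0 0 0 62; 0 0 -0.1 0 0 0 62; 0 0 0 0 0 0 62; 0 0 0 0 0 0 62"

```text
time_s: 16.8
eef_pos: [452.6, 0.2, 128.9]
ee_rot: [-0.0, 0.2, 0.98, -0.0]
force: [-0.9, 0.5, -0.4]
grip_width: 0.622
grip_force: 0.0
```

```bash
python3 look.py
python3 - <<'E'
from rig import *; import cv2
T=capture("top");S=capture("side")
import numpy as np
a=cv2.resize(T["pixels"][185:290,340:445],(400,400),interpolation=2);b=cv2.resize(S["pixels"][270:390,260:390],(400,369),interpolation=2)
cv2.imwrite("pics/tin1.png",np.hstack([a[:369],b]))
E
```

```text
16.8 [4.526e+02 2.000e-01 1.289e+02] [[-0.92, 0.391, -0.0], [0.391, 0.92, -0.0], [0.0, -0.0, -1.0]] 0.6216883001731148
red T 221 [ 567.3 -239.9]
red S 429 [ 569.9 -239.3]
yellow T 223 [ 617.9 -201.5]
yellow S 406 [ 620.3 -200.7]
green T 198 [ 509.2 -215.9]
green S 424 [ 512.6 -213. ]
violet T 203 [ 516.6 -278.9]
violet S 260 [ 523.5 -268.8]
orange T 139 [ 621.6 -271.9]
orange S 206 [ 618.9 -275.1]
blue S 341 [455.8   3.4]
```

View pics/tin1.png

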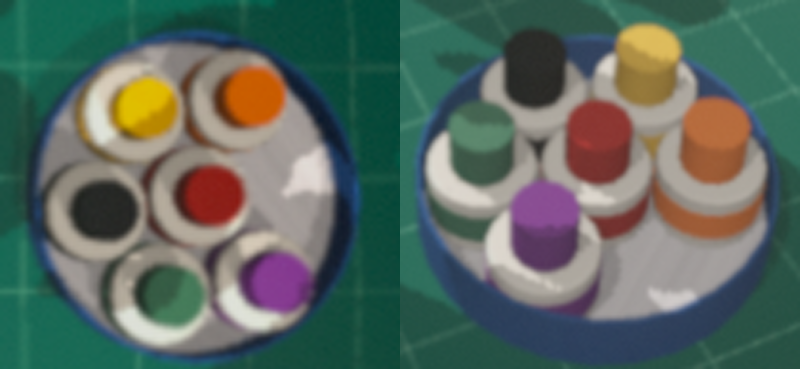

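The tin view shows the six pots upright, black and orange on their places. The last gap is at the right, between violet and orange, at about (310,200) in the left crop. I'll pick up blue now.

Call:
drive_tool --commands "0.008 0.005 -0.25 0 0 0 62; 0 0 -0.25 0 0 0 62; 0 0 -0.13 0 0 0 62; 0 0 0 0 0 0 62; 0 0 0 0 0 0 30; 0 0 0 0 0 0 30; 0 0 0 0 0 0 30; 0 0 0 0 0 0 30; 0 0 0 0 0 0 30; 0 0 0 0 0 0 30" --force 40

```text
time_s: 17.83
eef_pos: [453.9, 0.6, 66.6]
ee_rot: [0.001, 0.2, 0.98, -0.0]
force: [-1.0, -1.0, 6.8]
grip_width: 0.398
grip_force: 40.6
```

```bash
sed -i 's/(611,-286)/(626,-264)/' h.py look.py; python3 look.py | grep -E "orange|violet|^[0-9]"
```

```text
17.8333 [453.9   0.6  66.6] [[-0.92, 0.391, 0.002], [0.391, 0.92, -0.001], [-0.002, 0.0, -1.0]] 0.3978689391596313
violet T 194 [ 516.9 -279. ]
violet S 244 [ 523.7 -269.3]
orange T 248 [ 624.8 -265.3]
orange S 466 [ 626.9 -264.1]
```

Call:
drive_tool --commands "0 0 0.2 0 0 0 30; 0 0 0.4 0 0 0 30; 0 0 0.4 0 0 0 30; 0.06 -0.15 0.2 0 0 0 30; 0.12 -0.3 0 0 0 0 30; 0.13 -0.32 0 0 0 0 30; 0.13 -0.32 0 0 0 0 30; 0.13 -0.32 0 0 0 0 30; 0.13 -0.32 0 0 0 0 30; 0.13 -0.32 0 0 0 0 30; 0.13 -0.32 0 0 0 0 30; 0.13 -0.32 0 0 0 0 30; 0.08 -0.2 0 0 0 0 30; 0.056 -0.146 0 0 0 0 30; 0 0 -0.2 0 0 0 30; 0 0 0 0 0 0 30; 0 0 0 0 0 0 30"

```text
time_s: 19.35
eef_pos: [575.4, -302.1, 164.8]
ee_rot: [-0.001, 0.2, 0.98, 0.001]
force: [0.5, 1.5, -0.7]
grip_width: 0.406
grip_force: 40.6
```

Run:
```python
from rig import *; from h import *
s=sense(); print(s["time_s"],s["eef_pos"].round(1))
T=capture("top");S=capture("side"); e=s["eef_pos"]
h=e[2]-65.0+55
for n,p in(("T",T),("S",S)):
    u,k=blob(p,"blue",proj(p,[e[0],e[1],h])[0],13); print(n,u,k,None if u is None else at_z(p,u,h).round(1))
b=cv2.resize(S["pixels"][230:390,240:410],(680,640)[::1],interpolation=2)[:600]
cv2.imwrite("pics/tin2.png",b)
```

```text
19.35 [ 575.4 -302.1  164.8]
T [436.81578947 235.88157895] 76 [ 565.5 -296.6  154.8]
S [343.47272727 300.52727273] 110 [ 567.3 -295.8  154.8]
```

View pics/tin2.png

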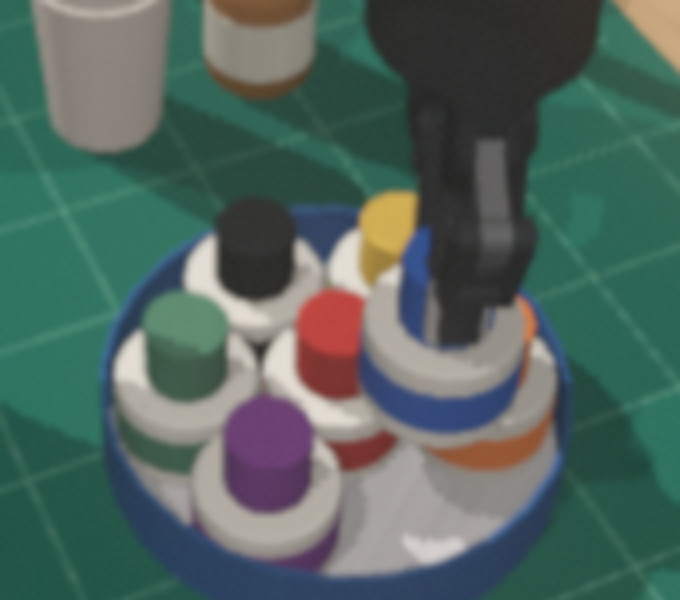

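Blue hangs upright over the gap, at about (440,350). I'll lower it.

Call:
drive_tool --commands "0.008 -0.008 -0.25 0 0 0 30; 0 0 -0.2 0 0 0 30; 0 0 -0.1 0 0 0 30; 0 0 -0.1 0 0 0 30; 0 0 -0.1 0 0 0 30; 0 0 -0.08 0 0 0 30; 0 0 -0.05 0 0 0 30; 0 0 0 0 0 0 30"

```text
time_s: 20.12
eef_pos: [577.2, -301.1, 77.7]
ee_rot: [-0.0, 0.199, 0.98, 0.002]
force: [3.6, 7.6, -5.5]
grip_width: 0.401
grip_force: 53.3
```

Call:
drive_tool --commands "0 0.02 0 0 0 0 30; 0 0 0 0 0 0 30"

```text
time_s: 20.28
eef_pos: [577.1, -300.6, 78.3]
ee_rot: [0.0, 0.199, 0.98, 0.0]
force: [1.3, 5.2, -2.5]
grip_width: 0.403
grip_force: 54.8
```

Call:
drive_tool --commands "0.005 0.02 0 0 0 0 30; 0 0 -0.04 0 0 0 30; 0 0 -0.04 0 0 0 30; 0 0 0 0 0 0 30"

```text
time_s: 20.62
eef_pos: [577.5, -300.0, 70.1]
ee_rot: [0.001, 0.2, 0.98, -0.0]
force: [0.1, 1.3, 1.2]
grip_width: 0.405
grip_force: 54.9
```

Call:
drive_tool --commands "0 0 -0.02 0 0 0 30; 0 0 -0.015 0 0 0 30; 0 0 -0.01 0 0 0 30; 0 0 0 0 0 0 30"

```text
time_s: 20.95
eef_pos: [578.3, -301.3, 68.7]
ee_rot: [0.002, 0.2, 0.98, -0.002]
force: [-4.5, 1.1, 18.5]
grip_width: 0.407
grip_force: 51.0
```

Call:
drive_tool --commands "0 0 0.015 0 0 0 45; 0 0 0 0 0 0 60; 0 0 0 0 0 0 60; 0 0 0 0 0 0 60; 0 0 0 0 0 0 60; 0 0 0.1 0 0 0 60; 0 0 0.25 0 0 0 60; 0 0 0.35 0 0 0 60; 0 0 0.4 0 0 0 60; -0.2 0.2 0.3 0 0 0 60; -0.3 0.2 0 0 0 0 60; -0.35 0.2 0 0 0 0 60; -0.35 0.2 0 0 0 0 60; -0.35 0.2 0 0 0 0 60; -0.3 0.2 0 0 0 0 60; 0 0 0 0 0 0 60; 0 0 0 0 0 0 60"

```text
time_s: 22.37
eef_pos: [391.7, -179.1, 207.9]
ee_rot: [0.001, 0.2, 0.98, -0.0]
force: [0.3, -0.1, 0.3]
grip_width: 0.597
grip_force: 0.0
```

```bash
sed -i 's/(453,0)/(577,-301)/; s/z=55 if c=="blue" else 58/z=58/' look.py; python3 look.py
python3 - <<'E'
from rig import *; from h import *
T=capture("top");S=capture("side")
a=cv2.resize(T["pixels"][185:290,340:445],(400,400),interpolation=2);b=cv2.resize(S["pixels"][270:390,260:390],(400,369),interpolation=2)
cv2.imwrite("pics/tin3.png",np.vstack([np.hstack([a[:369],b]),cv2.resize(S["pixels"][120:210,160:360],(800,231)[::1])[:231]]))
E
```

```text
22.3667 [ 391.7 -179.1  207.9] [[-0.92, 0.391, 0.001], [0.391, 0.92, -0.001], [-0.002, -0.001, -1.0]] 0.5972751872404322
red T 237 [ 567.4 -240.2]
red S 429 [ 569.9 -239. ]
yellow T 237 [ 617.5 -201.9]
yellow S 406 [ 620.4 -200.4]
green T 206 [ 509.3 -215.4]
green S 404 [ 512.2 -212.3]
violet T 208 [ 516.3 -279.2]
violet S 269 [ 523.2 -269.1]
orange T 250 [ 624.8 -264.8]
orange S 460 [ 627.2 -263.9]
blue T 263 [ 574.2 -306.9]
blue S 467 [ 576.8 -300.8]
```

View pics/tin3.png

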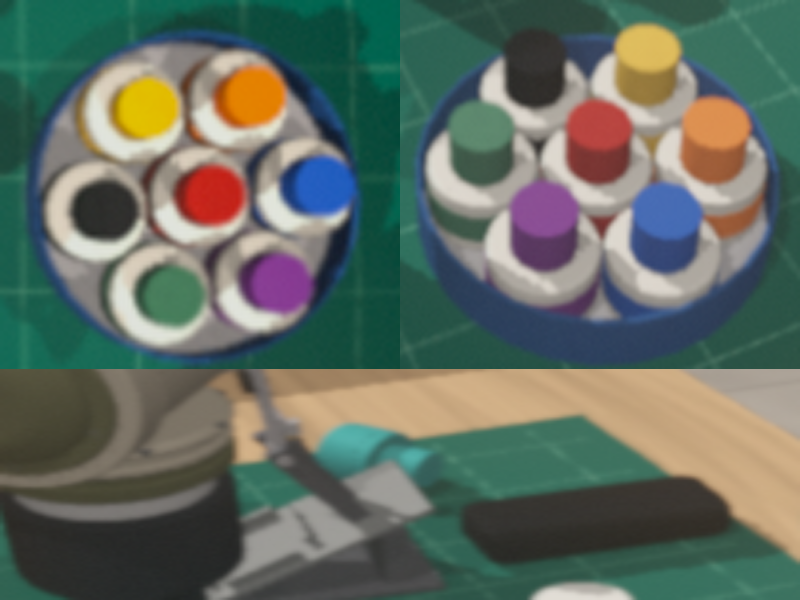

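The final view shows all seven pots flat and upright in the tin, with blue in the last gap at (320,190) in the left crop. The holder is empty, the clamp is open, and the gripper is clear of everything, so I'm handing the job in.

```bash
python3 -c "
from rig import finish_job; print(finish_job())"
```

```text
the job is handed in; nothing more can be done
None
```

I packed all seven pots upright in the tin, left the clamp open and the gripper clear, and handed the job in at about 22 s; no verdict was returned.

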